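# Put the spark plug carton into its bench holder

### The job

Put the small red and white spark plug carton away: slide it, standing upright, down into the blue sheet-steel holder on the bench until it stands on the holder's floor, and let go of it. Leave the yellow tape measure and the bronze bush standing where they are.

Things in the scene. Friction and masses are not known exactly. Their poses are not given: they have to be found in the camera images.
- carton_centre (a point): Centre (half-way up) of the spark plug carton: a loose white card box with a red panel on its broad front (-x) face, 26 mm (x) by 52 (y) by 94 (z, up), 40 to 85 g, standing on the bench. Grip it across the 26 mm (along x), near its top. A half turn about z makes no difference.
- pocket_floor (a point): Centre of the pocket's floor, 3 mm above the bench, in the fixed blue sheet-steel holder (base plate 80 x 104 mm). Pocket open at the top, inside 34 mm along x by 60 mm along y, 2 mm walls rising 40 mm above this floor, then lips flaring out at 45 deg to a 54 x 80 mm mouth 50 mm above the floor. z up; a half turn makes no difference. Fully in, the carton's top 44 mm stand clear of the lips.
- tape_centre (a point): Centre of the yellow and black tape measure, a bystander, 37 by 75 mm and 62 mm tall, standing loose on the bench.
- bush_centre (a point): Centre of the bronze-coloured bush (a short thick tube), a bystander, 44 mm across and 40 mm tall, standing loose on the bench.
Things that resemble listed ones, but are neither listed nor needed, are in the scene too. Several things look just like the part that bears carton_centre: the one meant starts nearest to the robot's base.

How it is judged:
By the outcome, as a careful person would: the job done as asked, in the order asked, and still so for the second after the job is handed in, with the robot touching nothing.
It also fails if it takes over 40 s, if anything falls off the work surface, if the arm or the gripper's body presses on something with over 40 N, if the wrist force passes 120 N, or if a joint passes its speed limit or range.

### The arm

A 6-joint arm with a two-finger parallel gripper is mounted at the origin on a cart in front of the work surface, level with it; the furniture and walls round the work are solid. World frame = base frame: x ahead of the robot, y to its left, z up, the work surface at z = 0. Lengths are in m, angles in rad, forces in N, time in s.
With the tool pointing down it reaches from about 0.325 to 0.925 m from the base axis. Payload 3.1 kg.
Tool frame: the origin (TCP) lies midway between the tips of the shut fingers; the grasp point (between the pads) lies 19 mm behind it; z points along the fingers, y is the line along which they close (so a half turn about z gives the same grasp; the last joint's range is limited). The gripper opens to 85 mm and grips with 20 to 120 N. Pads are 22 mm wide; open, the fingers measure 114 mm over their backs; the gripper's body (76 mm by 85 mm) begins 54 mm behind the grasp point. The pads swing forward as they close: fully open they stand 13 mm farther back than shut.
Start: joints at [-1.329, 0.217, 1.613, -0, 1.311, -0.112], TCP at [0.217, -0.586, 0.207] pointing down, gripper open.
Joint ranges: [-2.75, 2.75], [-0.78, 2.1], [0.31, 2.55], [-1.13, 4.27], [0.13, 2.63], [-2.58, 2.58]. Speed limits (rad/s): [2.79, 2.79, 3.14, 3.14, 3.14, 3.14].

### API

Orientations are given as a 3x3 rotation matrix whose columns are the frame's x, y, z axes.
In Python, from rig import monitor, imaging, ticket gives the robot as it stands.
- The arm moves only by the tool step_arm, never from a script. Its argument "deltas" is a list of rows, each a list of 3 entries, a list of its own where there are three numbers: the shift along the tool's x, y, z in m, then the turn, a rotation vector about the tool's x, y, z in rad, then the opening in per cent of the stroke, from 0 (shut) to 100 (fully open). A call has 1 to 10 rows; each row shifts and turns the commanded pose from where the row before left it, along the tool's axes as they then stand; what a row does not reach is not made up. A row lasts 1/12 s, in which the tool goes at most 41.7 mm and 7.16 degrees, less where a joint would pass 70% of its speed; a pose out of reach is approached as far as the arm can. A call is refused whole if a number of a shift passes 0.0417 or a number of a turn 0.125, either way. A call with a gripper value outside its range is refused whole. The fingers move at their own pace and stop on an object; "force" is the grip in N (left out, the last holds). Time passes only in rows, so rows that do not move let the fingers close. It gives the time, the measured TCP pose, the force, the opening and the grip force at its end, in the units of the state.
- monitor.read_state(): the state, without advancing time (a new reading comes with each control period).
- imaging.grab_frame(name): name is "scene" or "top" or "wrist"; returns a dict with "color" (400x640x3 uint8, red, green, blue), "range_z" (400x640 float32, m along the optical axis (not along the pixel's ray), 0 where there is no reading), "fx", "fy", "cx", "cy" (pixels), "dist_coeffs" ([k1, k2, p1, p2, k3] as OpenCV has them; the pictures are not rectified), "T" (4x4, takes a point from camera to world coordinates); the wrist camera has in their place "tool_from_camera" (4x4, takes a point from camera to tool coordinates, whose origin is the TCP and whose axes are the flange's). Camera axes: x right, y down, z forward; pixel columns grow to the right and rows downward; lengths in m; the calibration is good to about 2 mm. A picture is of the moment at which its call begins: read the wrist's pose just before it.
- ticket.hand_in(): hands the job in; it is judged then, once.
The state is a dict: "time_s": time; "q": joint angles; "dq": joint speeds; "joint_efforts": joint torques, N m; "tool_pos": TCP position; "eef_rot": TCP orientation; "wrist_force": force on the tool from outside, world axes, zero at the start; "wrist_torque": the same for the moment, N m; "grip_width": finger opening in m; "gripper_force": force on a finger pad.
Only numpy, scipy, OpenCV 4.12 (cv2) and the standard library are available. Lean on these libraries where they do the work, as an engineer would, in place of code of your own. Each camera call takes 0.05 s, during which the arm holds its last target. There are 200 camera calls.

## Working session

There is one attempt and no reset: what is moved stays moved. The work goes in short steps, Python scripts to look and compute and a tool call to move; the robot and the scene stay as the last step left them, time stands still between calls to the robot, and variables do not carry over. Pictures are saved under pics/ and viewed, at most 10 in all, crops included, and the job is handed in when it is done.

Besides the shell and the picture viewer there is one more tool, called after ">>>" as a command line: name --argument value ..., lists and objects as JSON in quotes. step_arm: Moves the arm, as the interface text tells. Its arguments: {"type":"object","properties":{"deltas":{"type":"array","items":{"type":"array"}},"force":{"type":"number"}},"required":["deltas"]}

```bash
mkdir -p pics; ls; python3 - <<'E'
from rig import monitor, imaging
import cv2, numpy as np, pickle
s=monitor.read_state(); print(s['tool_pos'],s['eef_rot'],s['time_s'])
F={n:imaging.grab_frame(n) for n in("scene","top")}
pickle.dump(F,open('f.pkl','wb'))
for n,f in F.items():
    cv2.imwrite(f'pics/{n}0.png',f['color'][...,::-1]); print(n,f['fx'],f['T'].round(3).tolist(),f['dist_coeffs'])
E
```

```text
pics
[ 0.21636292 -0.5854097   0.20533879] [[ 9.38065681e-01  3.46457015e-01 -5.60855556e-04]
 [ 3.46457346e-01 -9.38062757e-01  2.36046468e-03]
 [ 2.91681838e-04 -2.40858343e-03 -9.99997057e-01]] 0.0
scene 385.71636302309315 [[-0.87, -0.337, 0.359, 0.278], [-0.492, 0.626, -0.605, 0.556], [-0.021, -0.703, -0.711, 0.677], [0.0, 0.0, 0.0, 1.0]] [0.03116337 0.         0.         0.         0.        ]
top 412.06510285215336 [[-0.029, -0.994, 0.109, 0.476], [-0.999, 0.031, 0.015, 0.059], [-0.019, -0.108, -0.994, 0.902], [0.0, 0.0, 0.0, 1.0]] [-0.04927074  0.          0.          0.          0.        ]
```

View pics/top0.png

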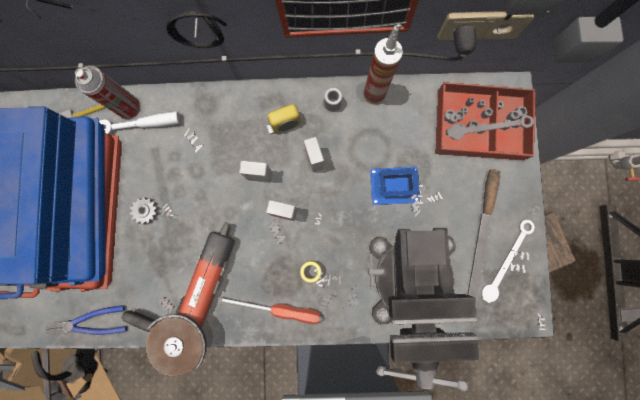

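View pics/scene0.png

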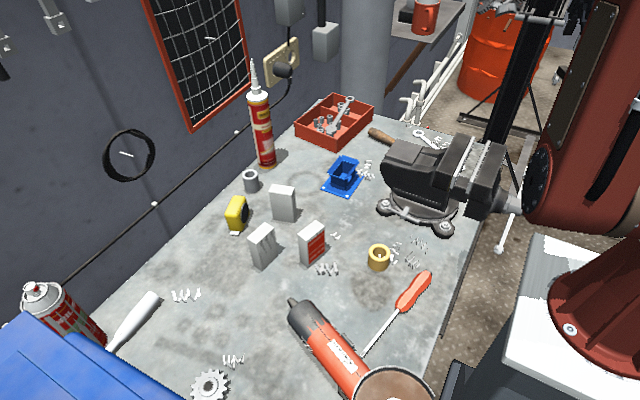

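The top view shows three white cartons at (254,170), (314,152) and (281,210). The one at (281,210) is closest to the base, which lies below the picture. In the scene view it is at (312,243) and has the red panel. The holder is at (397,186), the tape at (284,117), the bronze bush at (311,271), and the grey one at (333,99) is a lookalike. The vise is near (425,260).

```bash
cat > h.py <<'E'
import numpy as np, cv2
def cloud(f,T=None):
    T=f['T'] if T is None else T
    h,w=f['range_z'].shape; u,v=np.meshgrid(np.arange(w),np.arange(h))
    K=np.array([[f['fx'],0,f['cx']],[0,f['fy'],f['cy']],[0,0,1]])
    p=cv2.undistortPoints(np.stack([u,v],-1).reshape(-1,1,2).astype(np.float64),K,np.array(f['dist_coeffs'],float)).reshape(h,w,2)
    z=f['range_z'][...,None]; P=np.concatenate([p*z,z],-1)
    W=P@T[:3,:3].T+T[:3,3]; W[f['range_z']==0]=np.nan
    return W
def rect(pts):
    (c,s,a)=cv2.minAreaRect((pts[:,:2]*1000).astype(np.float32)); return np.round(c,1),np.round(s,1),round(a,1)
E
python3 - <<'E'
import pickle; from h import *
F=pickle.load(open('f.pkl','rb')); f=F['top']; W=cloud(f); c=f['color']
hsv=cv2.cvtColor(c,cv2.COLOR_RGB2HSV)
def comp(m,seed):
    n,l=cv2.connectedComponents(m.astype(np.uint8)); return l==l[seed[1],seed[0]]
for s in[(254,168),(314,150),(281,209)]:
    m=comp((W[...,2]>.085)&(W[...,2]<.105),s); p=W[m]; print('carton',s,m.sum(),rect(p),p[:,2].mean(),p[:,:2].mean(0))
blue=(hsv[...,0]>100)&(hsv[...,0]<125)&(hsv[...,1]>150)
m=blue.copy(); m[:,:350]=0;m[:,440:]=0
p=W[m]; print('holder z',np.nanpercentile(p[:,2],[1,10,50,90,99]),rect(p[(p[:,2]<.02)]), 'high',rect(p[p[:,2]>.035]))
for n,s in dict(tape=(284,115),bush=(304,271)).items():
    m=comp((W[...,2]>.02)&(W[...,2]<.08),s);p=W[m];print(n,rect(p),np.nanmax(p[:,2]))
b=(slice(215,400),slice(360,490)); print('vise top',np.nanpercentile(W[b][...,2],[50,90,99]))
# scene enlarged crop
g=F['scene']['color'][160:300,200:400,::-1]; cv2.imwrite('pics/crop.png',cv2.resize(g,None,fx=4,fy=4,interpolation=3)[:600])
Ws=cloud(F['scene']); print('scene carton pts',Ws[245,312],Ws[203,283],Ws[245,262])
v=W[215:400,360:490].reshape(-1,3); v=v[v[:,2]>.06]; print('vise ext',np.nanmin(v,0),np.nanmax(v,0))
E
```

```text
carton (254, 168) 342 (array([629.7, 196.4]), array([50.8, 26.5]), 81.4) 0.09328435830521135 [0.62901757 0.19603638]
carton (314, 150) 339 (array([661.2,  74.6]), array([52.8, 26.6]), 16.0) 0.09358977804884967 [0.66081942 0.0749261 ]
carton (281, 209) 353 (array([545.7, 143.8]), array([52. , 26.1]), 75.0) 0.09364700499564763 [0.5453488  0.14347845]
holder z [-0.00025952  0.00125179  0.00428479  0.05110256  0.05402445] (array([598.3, -98.5]), array([77.5, 96.6]), 1.2) high (array([598.2, -99.3]), array([56.4, 81.5]), 1.3)
tape (array([747.6, 137.8]), array([39.1, 65.4]), 17.8) 0.0656596477766157
bush (array([406.6, -52.3]), array([2473. ,  986.6]), 83.7) 0.37684579825664755
vise top [0.01014707 0.16517241 0.16742065]
scene carton pts [0.53588706 0.15741686 0.06712834] [0.65306144 0.08474773 0.06351629] [0.61978998 0.20876725 0.07368801]
vise ext [ 0.19383094 -0.20445186  0.06009677] [ 0.49894733 -0.05539487  0.1700285 ]
```

View pics/crop.png

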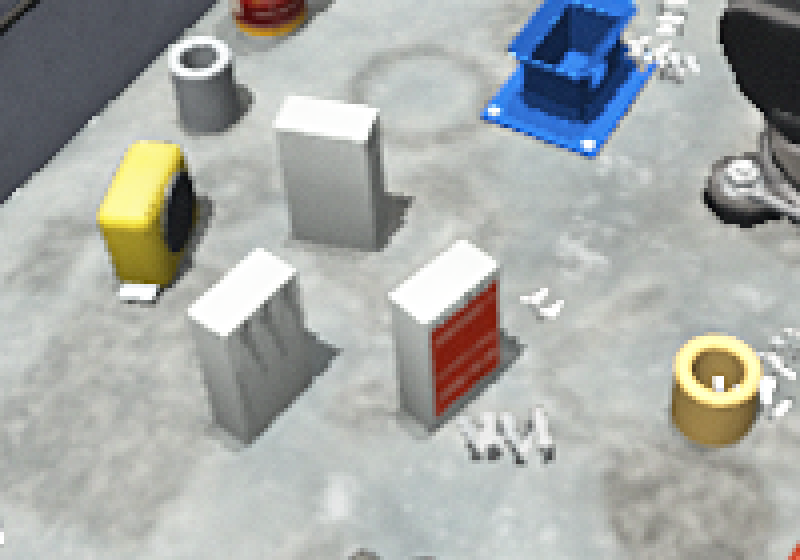

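The crop confirms it: the carton with the red panel (crop (445,340), scene (312,243)) is the one meant. Its centre is (0.5455, 0.1436) with its top at 0.0936, and the size matches 52 x 26. The holder is at (0.598, -0.099) with yaw about 1.2°, and its rim height and mouth size also agree. I'll lift and turn +54.7° first, then cross above the vise, whose top is at 0.17.

>>> step_arm --deltas '[[[0,0,-0.0125],[0,0,-0.119],100],[[0,0,-0.0125],[0,0,-0.119],100],[[0,0,-0.0125],[0,0,-0.119],100],[[0,0,-0.0125],[0,0,-0.119],100],[[0,0,-0.0125],[0,0,-0.119],100],[[0,0,-0.0125],[0,0,-0.119],100],[[0,0,-0.0125],[0,0,-0.119],100],[[0,0,-0.0125],[0,0,-0.122],100]]'

```text
time_s: 0.77
tool_pos: [0.2164, -0.5858, 0.3065]
eef_rot: [[0.253, 0.967, -0.0], [0.967, -0.253, 0.001], [0.001, -0.001, -1.0]]
wrist_force: [-0.2, 0.3, -0.8]
grip_width: 0.0854
gripper_force: 0.0
```

>>> step_arm --deltas '[[[0.0395,0.0065,0],[0,0,0],100],[[0.0395,0.0065,0],[0,0,0],100],[[0.0395,0.0065,0],[0,0,0],100],[[0.0395,0.0065,0],[0,0,0],100],[[0.0395,0.0065,0],[0,0,0],100],[[0.0395,0.0065,0],[0,0,0],100],[[0.0395,0.0065,0],[0,0,0],100],[[0.0395,0.0065,0],[0,0,0],100],[[0.0395,0.0065,0],[0,0,0],100],[[0.0395,0.0065,0],[0,0,0],100]]'

```text
time_s: 1.6
tool_pos: [0.3817, -0.2196, 0.3063]
eef_rot: [[0.26, 0.966, -0.0], [0.966, -0.26, 0.0], [0.0, -0.0, -1.0]]
wrist_force: [0.9, -0.2, 0.6]
grip_width: 0.0856
gripper_force: 0.0
```

>>> step_arm --deltas '[[[0.0393,0.0065,0],[0,0,0],100],[[0.0393,0.0065,0],[0,0,0],100],[[0.0393,0.0065,0],[0,0,0],100],[[0.0393,0.0065,0],[0,0,0],100],[[0.0393,0.0065,0],[0,0,0],100],[[0.0393,0.0065,0],[0,0,0],100],[[0.0393,0.0065,0.02],[0,0,0],100],[[0.0393,0.0065,0.02],[0,0,0],100],[[0.0393,0.0065,0.02],[0,0,0],100],[[0.0393,0.0065,0.02],[0,0,0],100]]'

```text
time_s: 2.43
tool_pos: [0.542, 0.1337, 0.2307]
eef_rot: [[0.258, 0.966, -0.0], [0.966, -0.258, -0.0], [-0.0, -0.0, -1.0]]
wrist_force: [0.8, 0.7, 0.1]
grip_width: 0.0855
gripper_force: 0.0
```

>>> step_arm --deltas '[[[0,0,0],[0,0,0],100],[[0,0,0],[0,0,0],100]]'

```text
time_s: 2.6
tool_pos: [0.5404, 0.133, 0.229]
eef_rot: [[0.256, 0.967, -0.006], [0.967, -0.256, -0.001], [-0.003, -0.005, -1.0]]
wrist_force: [-0.1, -0.5, 1.0]
grip_width: 0.0854
gripper_force: 0.0
```

```bash
cat > w.py <<'E'
from h import *
from rig import monitor, imaging
def wrist():
    s=monitor.read_state(); f=imaging.grab_frame('wrist'); T=np.eye(4); T[:3,:3]=s['eef_rot']; T[:3,3]=s['tool_pos']
    return s,f,cloud(f,T@f['tool_from_camera'])
E
python3 - <<'E'
from w import *
s,f,W=wrist(); print(s['tool_pos'],s['eef_rot'].round(3).tolist(),s['q'],f['tool_from_camera'].round(3).tolist())
cv2.imwrite('pics/w1.png',f['color'][...,::-1])
m=((abs(W[...,2]-.094)<.008)&(np.hypot(W[...,0]-.5455,W[...,1]-.1436)<.045)).astype(np.uint8)
n,l,st,_=cv2.connectedComponentsWithStats(m); i=1+st[1:,4].argmax(); p=W[l==i]
print(st[i],rect(p),p.mean(0))
E
```

```text
[0.5403523  0.13298849 0.22896379] [[0.256, 0.967, -0.006], [0.967, -0.256, -0.001], [-0.003, -0.005, -1.0]] [ 1.15406471e-01  5.75564255e-02  1.74922581e+00 -3.68142506e-04
  1.34076881e+00  3.74008042e-01] [[-0.0, -0.966, -0.259, 0.067], [1.0, -0.0, -0.001, -0.0], [0.001, -0.259, 0.966, -0.168], [0.0, 0.0, 0.0, 1.0]]
[ 313  138   31   60 1830] (array([546.2, 145. ]), array([51.1, 25.9]), 74.8) [0.54624101 0.14586447 0.09432613]
```

View pics/w1.png

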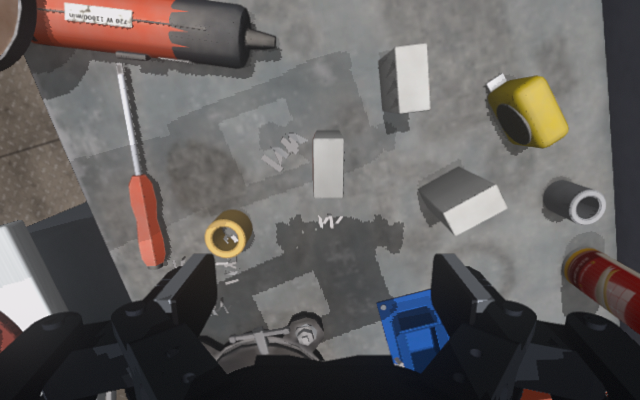

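The carton's top is at wrist pixels (328,165), centred between the fingers, and both views agree on it. The tape is at (530,110) and the bush at (227,235), both well clear. I'll centre, descend and grip.

>>> step_arm --deltas '[[[0.0126,0.0025,0.0],[0,0,0],100],[[0,0,0.02],[0,0,0],100],[[0,0,0.025],[0,0,0],100],[[0,0,0.025],[0,0,0],100],[[0,0,0.025],[0,0,0],100],[[0,0,0.025],[0,0,0],100],[[0,0,0.025],[0,0,0],100],[[0,0,0.02],[0,0,0],100],[[0,0,0],[0,0,0],100],[[0,0,0],[0,0,0],100]]'

```text
time_s: 3.48
tool_pos: [0.5476, 0.1424, 0.0672]
eef_rot: [[0.261, 0.965, -0.001], [0.965, -0.261, -0.0], [-0.0, -0.001, -1.0]]
wrist_force: [0.4, -0.3, 0.9]
grip_width: 0.0852
gripper_force: 0.0
```

>>> step_arm --deltas '[[[0.002,-0.001,0.005],[0,0,0],100],[[0,0,0],[0,0,0],30],[[0,0,0],[0,0,0],20],[[0,0,0],[0,0,0],10],[[0,0,0],[0,0,0],10],[[0,0,0],[0,0,0],10],[[0,0,0],[0,0,0],10],[[0,0,0],[0,0,0],10]]' --force 30

```text
time_s: 4.15
tool_pos: [0.5478, 0.1456, 0.0627]
eef_rot: [[0.259, 0.966, 0.001], [0.966, -0.259, 0.0], [0.001, 0.001, -1.0]]
wrist_force: [-0.8, -0.6, 4.1]
grip_width: 0.0251
gripper_force: 30.7
```

>>> step_arm --deltas '[[[0,0,-0.01],[0,0,0],10],[[0,0,-0.02],[0,0,0],10],[[0,0,-0.03],[0,0,0],10],[[0,0,-0.03],[0,0,0],10],[[0,0,-0.03],[0,0,0],10],[[0,0,0],[0,0,-0.071],10],[[0,0,0],[0,0,-0.071],10],[[0,0,0],[0,0,-0.071],10],[[0,0,0],[0,0,-0.071],10],[[0,0,0],[0,0,0],10]]'

```text
time_s: 4.98
tool_pos: [0.5468, 0.1454, 0.1821]
eef_rot: [[-0.023, 1.0, -0.0], [1.0, 0.023, -0.0], [-0.0, -0.0, -1.0]]
wrist_force: [-0.6, 0.8, -0.4]
grip_width: 0.0246
gripper_force: 30.3
```

>>> step_arm --deltas '[[[-0.02,0.0045,0],[0,0,0],10],[[-0.03,0.0055,0],[0,0,0],10],[[-0.03,0.0055,0],[0,0,0],10],[[-0.03,0.0055,0],[0,0,0],10],[[-0.03,0.0055,0],[0,0,0],10],[[-0.03,0.0055,0],[0,0,0],10],[[-0.03,0.0055,0],[0,0,0],10],[[-0.03,0.0055,0],[0,0,0],10],[[-0.0155,0.002,0],[0,0,0],10],[[0,0,0],[0,0,0],10]]'

```text
time_s: 5.82
tool_pos: [0.5978, -0.1024, 0.1819]
eef_rot: [[-0.017, 1.0, 0.0], [1.0, 0.017, -0.001], [-0.001, 0.0, -1.0]]
wrist_force: [0.3, 0.2, 0.0]
grip_width: 0.0248
gripper_force: 30.3
```

>>> step_arm --deltas '[[[0,0,0],[0,0,0],10],[[0,0,0],[0,0,0],10]]'

```text
time_s: 5.98
tool_pos: [0.5971, -0.0979, 0.1816]
eef_rot: [[-0.022, 1.0, -0.001], [1.0, 0.022, 0.001], [0.001, -0.001, -1.0]]
wrist_force: [-0.3, -0.8, -0.3]
grip_width: 0.0247
gripper_force: 30.3
```

```bash
python3 - <<'E'
from w import *
s,f,W=wrist(); print(s['tool_pos'],s['eef_rot'].round(3).tolist(),s['wrist_force'])
g=imaging.grab_frame('scene'); t=imaging.grab_frame('top')
a=cv2.resize(f['color'],None,fx=.625,fy=.625); b=cv2.resize(g['color'][90:250,240:440],(400,320),interpolation=2)
c=cv2.resize(t['color'][130:240,340:450],(330,330),interpolation=2)
im=np.zeros((590,800,3),np.uint8); im[:250,:400]=a; im[:320,400:]=b; im[255:585,:330]=c
cv2.imwrite('pics/w2.png',im[...,::-1])
# carton bottom: scene cloud of points under gripper
Z=cloud(g); R=np.array(s['eef_rot']); L=(Z-s['tool_pos'])@R
m=(abs(L[...,0])<.04)&(abs(L[...,1])<.03)&(L[...,2]>.005)&(L[...,2]<.08); p=L[m]
print(len(p),np.percentile(p,[2,98],axis=0).round(4))
def fit(sel,ax):   # slope of the face normal vs depth
    q=p[sel]; A=np.c_[q[:,2],q[:,1-ax],np.ones(len(q))]; print('face',ax,len(q),np.linalg.lstsq(A,q[:,ax],rcond=None)[0].round(4))
fit((p[:,0]>.02)&(abs(p[:,1])<.01),0); fit((p[:,1]<-.008)&(abs(p[:,0])<.02),1)
wm=(abs(W[...,2]-.053)<.004)&(np.hypot(W[...,0]-.598,W[...,1]+.099)<.06)
print('rim',wm.sum(),rect(W[wm]))
E
```

```text
[ 0.59712218 -0.097948    0.18163695] [[-0.022, 1.0, -0.001], [1.0, 0.022, 0.001], [0.001, -0.001, -1.0]] [-0.27159283 -0.77222394 -0.29027044]
385 [[-0.0266 -0.0155  0.0057]
 [ 0.0239  0.0095  0.0602]]
face 0 159 [ 0.0036 -0.0084  0.0221]
face 1 151 [ 0.0089  0.0109 -0.0147]
rim 1182 (array([598.4, -96. ]), array([56.6, 76.2]), 1.2)
```

View pics/w2.png

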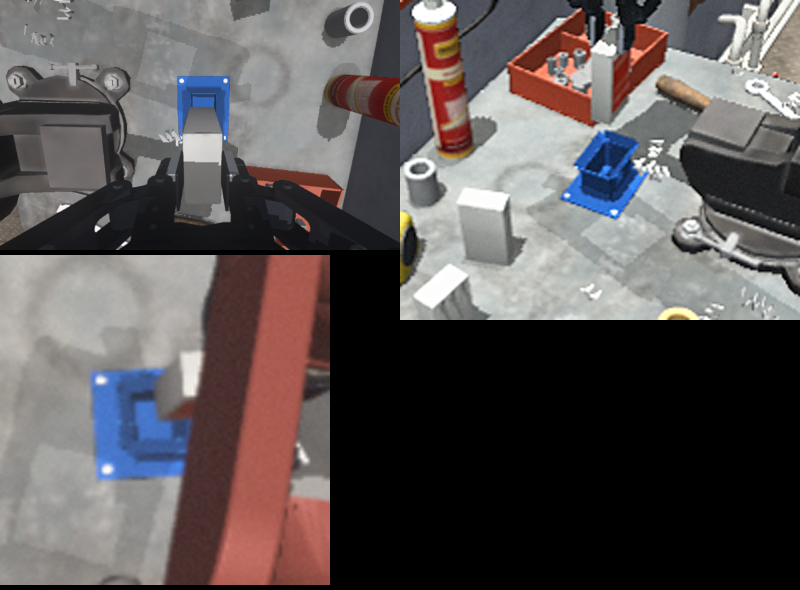

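The carton hangs upright, with tilt under 1°. In the wrist panel it's at (203,160), over the blue mouth at (203,95); the pocket is empty. I'll lower it with a 1.5 mm correction along x.

>>> step_arm --deltas '[[[-0.0005,0.0015,0.02],[0,0,0],10],[[0,0,0.02],[0,0,0],10],[[0,0,0.015],[0,0,0],10],[[0,0,0.01],[0,0,0],10],[[0,0,0.006],[0,0,0],10],[[0,0,0.006],[0,0,0],10],[[0,0,0.006],[0,0,0],10],[[0,0,0],[0,0,0],10]]'

```text
time_s: 6.8
tool_pos: [0.5987, -0.0992, 0.0982]
eef_rot: [[-0.022, 1.0, -0.001], [1.0, 0.022, 0.0], [0.0, -0.001, -1.0]]
wrist_force: [0.0, 0.0, -1.2]
grip_width: 0.0248
gripper_force: 30.3
```

Bottom is now about 35 mm above the bench, inside the walls with no contact. Continuing to just above the floor.

>>> step_arm --deltas '[[[0,0,0.005],[0,0,0],10],[[0,0,0.005],[0,0,0],10],[[0,0,0.005],[0,0,0],10],[[0,0,0.005],[0,0,0],10],[[0,0,0.005],[0,0,0],10],[[0,0,0.003],[0,0,0],10],[[0,0,0.002],[0,0,0],10],[[0,0,0],[0,0,0],10]]'

```text
time_s: 7.47
tool_pos: [0.5986, -0.0994, 0.0681]
eef_rot: [[-0.022, 1.0, -0.001], [1.0, 0.022, 0.0], [0.0, -0.001, -1.0]]
wrist_force: [-0.3, 0.5, -0.3]
grip_width: 0.0249
gripper_force: 30.3
```

>>> step_arm --deltas '[[[0,0,0.0015],[0,0,0],10],[[0,0,0.001],[0,0,0],10],[[0,0,0],[0,0,0],10]]'

```text
time_s: 7.72
tool_pos: [0.5991, -0.0995, 0.0664]
eef_rot: [[-0.022, 1.0, 0.0], [1.0, 0.022, -0.0], [-0.0, 0.0, -1.0]]
wrist_force: [-0.4, -0.0, 0.0]
grip_width: 0.0247
gripper_force: 30.3
```

>>> step_arm --deltas '[[[0,0,0.001],[0,0,0],10],[[0,0,0.001],[0,0,0],10],[[0,0,0],[0,0,0],10]]'

```text
time_s: 7.97
tool_pos: [0.5996, -0.0997, 0.0657]
eef_rot: [[-0.022, 1.0, 0.001], [1.0, 0.022, -0.0], [-0.0, 0.001, -1.0]]
wrist_force: [-2.3, 0.8, 4.1]
grip_width: 0.0247
gripper_force: 30.8
```

Floor contact at the expected height (about 4 N). Release and back straight up.

>>> step_arm --deltas '[[[0,0,0],[0,0,0],40],[[0,0,0],[0,0,0],70],[[0,0,0],[0,0,0],100],[[0,0,0],[0,0,0],100],[[0,0,0],[0,0,0],100],[[0,0,0],[0,0,0],100]]'

```text
time_s: 8.47
tool_pos: [0.599, -0.0995, 0.0642]
eef_rot: [[-0.022, 1.0, -0.0], [1.0, 0.022, 0.0], [0.0, -0.0, -1.0]]
wrist_force: [0.2, 0.8, 0.3]
grip_width: 0.0856
gripper_force: 0.0
```

>>> step_arm --deltas '[[[0,0,-0.01],[0,0,0],100],[[0,0,-0.02],[0,0,0],100],[[0,0,-0.03],[0,0,0],100],[[0,0,-0.03],[0,0,0],100],[[0,0,-0.03],[0,0,0],100],[[0,0,-0.02],[0,0,0],100],[[0,0,0],[0,0,0],100],[[0,0,0],[0,0,0],100]]'

```text
time_s: 9.13
tool_pos: [0.6004, -0.0999, 0.2071]
eef_rot: [[-0.022, 1.0, 0.005], [1.0, 0.022, -0.001], [-0.001, 0.005, -1.0]]
wrist_force: [0.6, -0.3, -0.1]
grip_width: 0.0853
gripper_force: 0.0
```

```bash
python3 - <<'E'
from w import *
s,f,W=wrist(); print(s['tool_pos'],s['wrist_force'])
m=(abs(W[...,2]-.097)<.008)&(np.hypot(W[...,0]-.598,W[...,1]+.099)<.045); print(rect(W[m]),np.median(W[m],0))
g=imaging.grab_frame('scene'); cv2.imwrite('pics/end.png',cv2.resize(g['color'][90:290,200:440,::-1],(720,600),interpolation=2))
E
```

```text
[ 0.6004404  -0.09990487  0.20710917] [ 0.59221969 -0.25373226 -0.11448038]
(array([598.5, -99.9]), array([26.1, 51.7]), 1.8) [ 0.59883379 -0.09868319  0.09735272]
```

View pics/end.png

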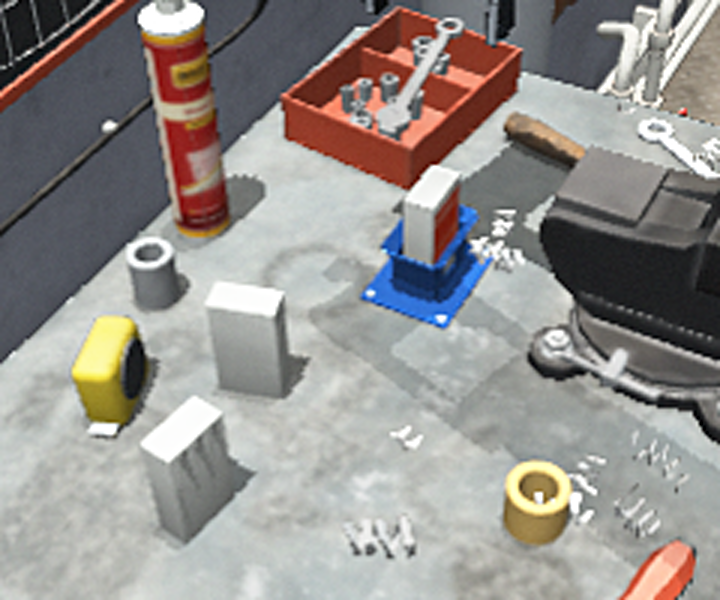

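The carton stands upright in the holder at (433,215) with its top at 0.097 m, which means it is fully seated. The tape at (110,370) and the bush at (537,500) haven't moved, and the gripper is clear.

```bash
python3 -c "from rig import ticket; print(ticket.hand_in())"
```

```text
the job is handed in; nothing more can be done
None
```

The red-panelled carton is standing upright on the holder's floor and released, the tape measure and bronze bush are where they were, and the job was handed in at about 9 s of the 40 s allowed.

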